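# Square a wax relief up in the bench stop

## Task

Square the brown wax relief up in the aluminium bench stop by pushing only: first push the slab back along the bench until its far edge lies flat against the long rail, between the fixed end stop and the sliding jaw; then push the jaw along the rail by its orange plate until the slab is closed up between the jaw and the end stop with no gaps. Do not grip the jaw, do not lift or tip the slab, do not touch the carved rosette on top of it, and leave everything else on the bench where it is; finish with the hand clear.

Things in the scene. Friction and masses are not known exactly. Their poses are not given: they have to be found in the camera images.
- slab: dark brown wax slab, loose on the bench, 100 mm along its x, 110 mm along y, 30 mm high, 0.3 to 0.6 kg, slides at about 1.5 to 5 N. Origin at the centre of its underside. At the start its +x side looks towards the rail, turned up to 17 degrees either way. Seated, its origin is at x = -50 mm, y = -55 mm in the bench_stop frame, axes parallel
- rosette: delicate carved round light brown rosette fixed on the middle of the slab's top, 62 mm wide, 20 mm high, so its top is 50 mm above the bench. Origin at the centre of its underside, 30 mm above the slab's origin
- bench_stop: aluminium L-shaped stop fixed to the bench, 30 mm high. Origin at bench level in the inner corner; x away from the robot, y left along the rail. Rail: inner face is the plane x = 0, from y = 0 to -305 mm, 26 mm thick (to x = +26). Fixed end stop: inner face is the plane y = 0, from x = 0 to -66 mm, 20 mm thick (to y = +20)
- jaw (a joint): travel (m) of the steel jaw along the rail towards the end stop (+y of bench_stop), 0 open to 0.16; starts at 0 to 0.05. Its inner face is at y = -0.25 + value in the bench_stop frame: closed on the seated slab at 0.14. Stays where left, slides at 2 to 3 N, may push the slab along. Jaw: x = -3 to -65 mm, 30 mm thick along y, 33 mm high (36 over the rail)
- push_plate (a point): orange plate on the jaw's outer side, 62 mm along x, 6 mm thick along y, 33 mm high. Axes as bench_stop; this point is the middle of its outer face, 18 mm above the bench, 30 mm to the -y side of the jaw's inner face, at x = -34 mm in the bench_stop frame. Push it towards +y
- jaw_face (a point): bright steel plate on the jaw's inner side, 62 mm along x, 6 mm thick, 33 mm high; this point is the middle of its inner face, 18 mm above the bench
- wax_column: small turned light brown wax column standing on end, 34 mm wide, 68 mm high; origin at the centre of its underside; to be left alone
- blue_wax: dark blue wax cylinder standing on end, 42 mm wide, 45 mm high; origin at the centre of its underside; to be left alone
- pedestal: tall turned steel pedestal, foot 90 mm wide, 180 mm high; origin at the centre of its underside; to be left alone
- carver: carving tool like a screwdriver, 170 mm long, lying flat along its own x; to be left alone
- jar: amber jar with a white cap, 56 mm wide, 70 mm high; origin at the centre of its underside; to be left alone
- wax_ring: dark brown wax ring, 52 mm outside, 18 mm high, lying flat; origin at the centre of its underside; to be left alone
- steel_puck: steel disc, 48 mm wide, 20 mm high; origin at the centre of its underside; to be left alone
There are look-alikes about, which are no part of the job. Of the things like the slab, leave any that is pink; of the rest the smaller one is meant.

How it is judged:
On the way, in this order (a step that is already met when the one before it is completed fails the run):
1. the slab lies flat against the long rail (within 4 mm and 3 degrees), between end stop and jaw (x of slab in the frame of bench_stop between -0.054 and -0.046 m and angle between the x axis of slab and the x axis of bench_stop, either way round below 0.05 rad and y of slab in the frame of jaw_face above 0.05 m and y of slab in the frame of bench_stop below -0.05 m), for 0.2 s.
2. the jaw has closed the slab up against the end stop, still flat on the rail (x of slab in the frame of bench_stop between -0.054 and -0.046 m and angle between the x axis of slab and the x axis of bench_stop, either way round below 0.05 rad and y of slab in the frame of bench_stop between -0.059 and -0.051 m and value of joint jaw above 0.136 m), for 0.2 s.
At the end, for the whole second after the job is handed in: the slab lies flat on the bench, within 4 mm of the long rail and of the end stop and parallel to them within 3 degrees, the jaw closed on it within 4 mm, everything at rest (all of step 2 and height (world z) of slab below 0.004 m and angle between slab's own z axis and vertical below 0.05 rad and linear speed of slab below 0.01 m/s); the robot touches nothing.
It fails at once if the slab is lifted or tipped (height (world z) of slab above 0.008 m or angle between slab's own z axis and vertical above 0.12 rad).
It fails at once if the carved rosette is touched (contact force between rosette and the arm above 0.5 N).
It fails at once if the rosette is touched with the fingers (contact force between rosette and the fingers above 0.5 N).
It fails at once if the jaw is gripped between the fingers (contact force between each of jaw_c3, jaw_c2 and the fingers above 1 N).
It fails at once if something else on the bench is moved by more than 15 mm (distance of any of wax_column, blue_wax, pedestal, carver, jar, wax_ring, steel_puck from where it was at the start of the episode above 0.015 m).
It also fails if it takes over 54 s, if anything falls off the work surface, if the arm or the gripper's body presses on something with over 40 N, if the wrist force passes 120 N, or if a joint passes its speed limit or range.

## Robot

A 7-joint arm with a two-finger parallel gripper is mounted at the origin on the work surface. World frame = base frame: x ahead of the robot, y to its left, z up, the work surface at z = 0. Lengths are in m, angles in rad, forces in N, time in s.
With the tool pointing down it reaches from about 0.35 to 0.9 m from the base axis. Payload 8.1 kg.
Tool frame: the origin (TCP) lies on the centre line of the jaws, within the pads' length; the fingertips stand 19 mm ahead of it and the grasp point (between the pads) is the TCP (arm.tip_reach is the distance from the TCP to the fingertips, in m); z points along the fingers, y is the line along which they close (so a half turn about z gives the same grasp; the last joint's range is limited). The gripper opens to 92 mm and grips with 3 to 60 N. Pads are 19 mm wide; open, the fingers measure 130 mm over their backs; the gripper's body (75 mm by 190 mm) begins 47 mm behind the grasp point.
Start: joints at [1.135, 0.434, 0.025, 1.573, -0.012, 1.134, -0.075], TCP at [0.204, -0.591, 0.246] pointing down, gripper open.
Joint ranges: [-2.62, 2.62], [-0.44, 2.09], [-1.27, 1.32], [0.08, 2.57], [-1.32, 4.46], [0.12, 2], [-2.74, 2.74]. Speed limits (rad/s): [2.22, 2.22, 3.01, 3.01, 3.14, 3.14, 3.14].

## Interface

Orientations are given as a rotation vector (axis times angle).
In Python, from cell import arm gives the robot as it stands.
- The arm moves only by the tool arm_command, never from a script. Its argument "targets" is a list that holds one entry, the list of rows, each a list of 6 numbers: the shift along the tool's x, y, z in m, then the turn, a rotation vector about the tool's x, y, z in rad. A call has 1 to 10 rows; each row shifts and turns the commanded pose from where the row before left it, along the tool's axes as they then stand; what a row does not reach is not made up. A row lasts 1/8 s, in which the tool goes at most 62.5 mm and 10.7 degrees, less where a joint would pass 70% of its speed; a pose out of reach is approached as far as the arm can. A call with a gripper value outside its range is refused whole. "jaw" is the finger opening in m, from 0 to 0.0918, set as the call begins (left out, the last holds). The fingers move at their own pace and stop on an object; "newtons" is the grip in N (left out, the last holds). Time passes only in rows, so rows that do not move let the fingers close. It gives the time, the measured TCP pose, the force, the opening and the grip force at its end, in the units of the state.
- arm.observe(): the state, without advancing time (a new reading comes with each control period).
- arm.get_image(name): name is "scene" or "top" or "wrist"; returns a dict with "pixels" (480x640x3 uint8, red, green, blue), "z_map" (480x640 float32, m along the optical axis (not along the pixel's ray), 0 where there is no reading), "fx", "fy", "cx", "cy" (pixels), "xyz" and "rotation" of the camera in the world; the wrist camera has in their place "T_tool_cam" (4x4, takes a point from camera to tool coordinates, whose origin is the TCP and whose axes are the flange's). Camera axes: x right, y down, z forward; pixel columns grow to the right and rows downward; lengths in m; the calibration is good to about 2 mm. A picture is of the moment at which its call begins: read the wrist's pose just before it.
- arm.sign_off(): hands the job in; it is judged then, once.
The state is a dict: "clock": time; "joints": joint angles; "dq": joint speeds; "joint_efforts": joint torques, N m; "position": TCP position; "ee_rot": TCP orientation; "force": force on the tool from outside, world axes, zero at the start; "ft_torque": the same for the moment, N m; "width": opening from 0.0 (shut) to 1.0 (fully open); "gripper_force": force on a finger pad.
Only numpy, scipy, OpenCV 4.12 (cv2) and the standard library are available. Lean on these libraries where they do the work, as an engineer would, in place of code of your own. Each camera call takes 0.05 s, during which the arm holds its last target. There are 200 camera calls.

## Working session

There is one attempt and no reset: what is moved stays moved. The work goes in short steps, Python scripts to look and compute and a tool call to move; the robot and the scene stay as the last step left them, time stands still between calls to the robot, and variables do not carry over. Pictures are saved under pics/ and viewed, at most 10 in all, crops included, and the job is handed in when it is done.

Besides the shell and the picture viewer there is one more tool, called after "Call:" as a command line: name --argument value ..., lists and objects as JSON in quotes. arm_command: Moves the arm, as the interface text tells. Its arguments: {"type":"object","properties":{"targets":{"type":"array","items":{"type":"array","items":{"type":"array","items":{"type":"number"}}}},"jaw":{"type":"number"},"newtons":{"type":"number"}},"required":["targets"]}

```bash
ls; mkdir -p pics; python3 - <<'E'
from cell import arm
import cv2,numpy as np
print(arm.observe())
for n in ("scene","top"):
    i=arm.get_image(n); cv2.imwrite(f"pics/{n}0.png",i["pixels"][:,:,::-1]); np.savez(f"{n}0.npz",**i)
    print(n,i["fx"],i["fy"],i["cx"],i["cy"],i["xyz"],i["rotation"])
E
```

```text
pics
{'clock': 0.0, 'joints': array([ 1.1353938 ,  0.43526475,  0.02498853,  1.57410667, -0.01158647,
        1.13399204, -0.07511312]), 'dq': array([-0.00050256,  0.00068775,  0.00093308, -0.00238734,  0.00038763,
       -0.00202427, -0.0003296 ]), 'joint_efforts': array([-7.87079480e-04, -6.67848659e+01,  9.84308347e-01, -3.14468479e+01,
       -6.07571541e-02,  4.27750975e-02,  2.44200037e-04]), 'position': array([ 0.20395965, -0.59026937,  0.24491549]), 'ee_rot': array([-3.09667638e+00, -5.19954644e-01,  6.78776421e-04]), 'force': array([-0.2664527 , -0.3034895 , -0.81280596]), 'ft_torque': array([ 0.00384247, -0.01785004, -0.03925722]), 'gripper_force': 0.0, 'width': 0.9987895693134774}
scene 594.5720630716304 594.5720630716304 308.8567665308305 234.56187782923766 [1.16267645 0.41441097 1.17252278] [-1.35458319 -2.39451418  0.76510642]
top 486.1521363930392 486.1521363930392 321.486021305773 238.4625125246571 [ 0.44310891 -0.02045985  1.10359771] [-2.18376638  2.21349276 -0.05637865]
```

View pics/top0.png

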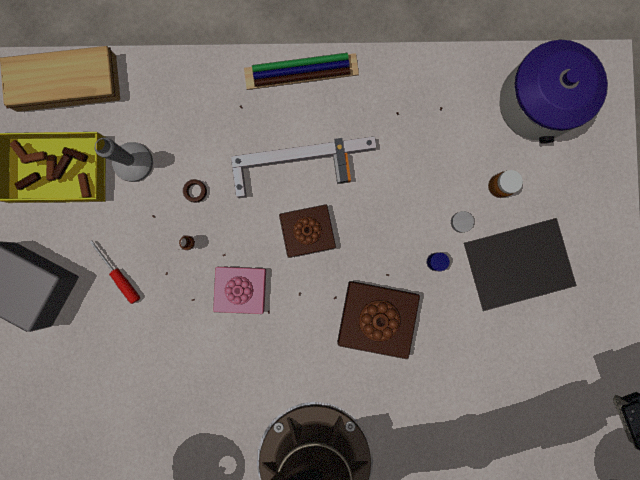

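View pics/scene0.png

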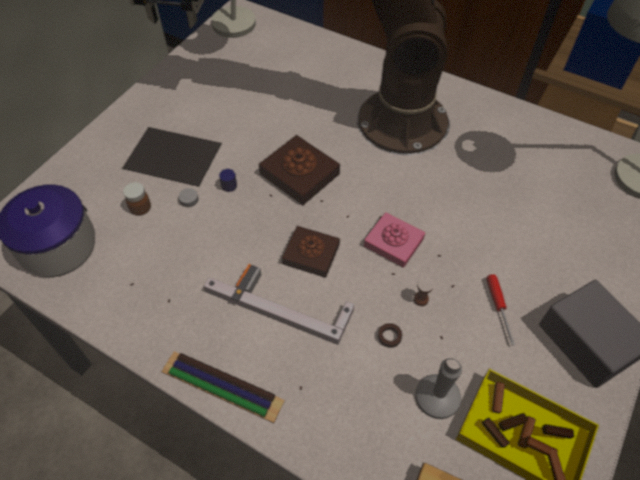

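The top view shows the target slab at (307,230). The larger brown slab (380,320) and the pink one (240,290) are the look-alikes. The rail runs from (237,160) to (378,143), with the end stop at (239,180) and the jaw with its orange plate at (345,162).

```bash
cat > h.py <<'E'
import numpy as np,cv2
from scipy.spatial.transform import Rotation as R
def rays(i,uv):
    uv=np.asarray(uv,float); return np.stack([(uv[:,0]-i["cx"])/i["fx"],(uv[:,1]-i["cy"])/i["fy"],np.ones(len(uv))],1)
def pose(i,st=None):
    if "T_tool_cam" in i:
        T=i["T_tool_cam"]; Rt=R.from_rotvec(st["ee_rot"]).as_matrix()
        return Rt@T[:3,:3], Rt@T[:3,3]+st["position"]
    return R.from_rotvec(i["rotation"]).as_matrix(), np.asarray(i["xyz"])
def plane(i,uv,z,st=None):
    Rm,p=pose(i,st); d=rays(i,uv)@Rm.T
    return p+d*((z-p[2])/d[:,2])[:,None]
def cloud(i,st=None):
    Rm,p=pose(i,st); v,u=np.mgrid[0:480,0:640]
    d=rays(i,np.stack([u.ravel(),v.ravel()],1))*i["z_map"].reshape(-1,1)
    return (d@Rm.T+p).reshape(480,640,3)
def slabrect(i,roi,st=None):
    P=cloud(i,st); h=cv2.cvtColor(i["pixels"],cv2.COLOR_RGB2HSV)
    x0,y0,x1,y1=roi; m=np.zeros((480,640),np.uint8)
    m[y0:y1,x0:x1]=((P[y0:y1,x0:x1,2]>.02)&(P[y0:y1,x0:x1,2]<.06))*255
    return m,P,h
E
python3 - <<'E'
from h import *
i=dict(np.load("top0.npz"))
P=cloud(i)
def big(m):
    n,l,s,c=cv2.connectedComponentsWithStats(m.astype(np.uint8)); k=1+np.argmax(s[1:,4]); return l==k
def sub(x0,y0,x1,y1):
    m=np.zeros((480,640),bool); m[y0:y1,x0:x1]=True; return m
z=P[...,2]
print("bench z",np.median(z[200:230,340:400]))
m=big(sub(270,195,345,265)&(z>.018))
uv=np.argwhere(m)[:,::-1]
w=plane(i,uv,.03)[:,:2]
r=cv2.minAreaRect((w*1000).astype(np.float32)); print("slab",r,np.median(z[m]))
m=big(sub(225,130,390,205)&(z>.015))
uv=np.argwhere(m)[:,::-1]; w=plane(i,uv,.03)[:,:2]*1000
h=cv2.convexHull(w.astype(np.float32))[:,0]; print("hull",cv2.approxPolyDP(h.reshape(-1,1,2),6,True)[:,0].round(1).tolist())
hsv=cv2.cvtColor(i["pixels"],cv2.COLOR_RGB2HSV)
o=sub(320,130,360,195)&(hsv[...,0]<22)&(hsv[...,1]>130)&(hsv[...,2]>120)
u=np.argwhere(o)[:,::-1]; w=plane(i,u,.033)[:,:2]*1000
print("orange",len(u),cv2.minAreaRect(w.astype(np.float32)),w.mean(0))
for n,q in dict(ring=(195,190),col=(187,242),ped=(133,162),blue=(438,261),puck=(462,221),jar=(506,183)).items(): print(n,plane(i,[q],.03)[0].round(3))
im=cv2.resize(i["pixels"][125:265,220:400,::-1],None,fx=4.4,fy=4.2,interpolation=cv2.INTER_CUBIC); cv2.imwrite("pics/crop0.png",im)
E
```

```text
bench z 0.0006894232537318912
slab ((512.9747924804688, 6.895942687988281), (99.60552215576172, 111.17041015625), 10.599835395812988) 0.03116038132521215
hull [[720.0, -144.6999969482422], [718.7999877929688, -62.0], [681.2999877929688, 174.8000030517578], [591.5999755859375, 164.10000610351562], [621.7999877929688, -87.19999694824219], [695.2000122070312, -146.39999389648438]]
orange 82 ((665.2791137695312, -80.61995697021484), (80.65460205078125, 15.497538566589355), 17.405515670776367) [660.90874688 -81.18311379]
ring [0.606 0.255 0.03 ]
col [0.491 0.273 0.03 ]
ped [0.671 0.393 0.03 ]
blue [ 0.441 -0.281  0.03 ]
puck [ 0.529 -0.336  0.03 ]
jar [ 0.613 -0.437  0.03 ]
```

View pics/crop0.png

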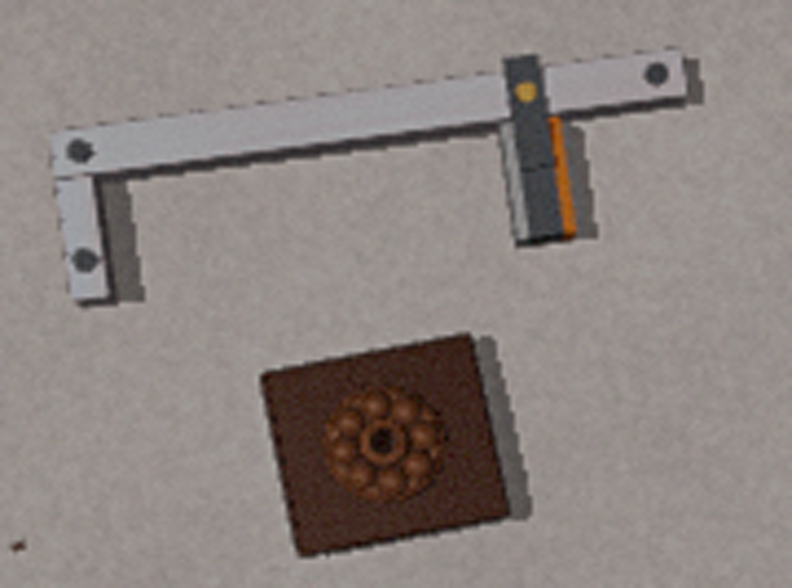

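The crop shows the rail's inner edge from about (100,180) to (690,103), the end stop's inner face near x=100, the jaw's inner face near (510,185), and the slab square with its rosette at (382,440).

```bash
cat >> h.py <<'E'
def edge(i,u,v,horiz,sign,win=5):
    g=cv2.GaussianBlur(cv2.cvtColor(i["pixels"],cv2.COLOR_RGB2GRAY).astype(np.float32),(3,3),.6)
    out=[]
    for a,b in zip(u,v):
        c=int(round(b if horiz else a)); k=np.arange(c-win,c+win+1)
        line=g[k,int(round(a))] if horiz else g[int(round(b)),k]
        d=sign*(line[1:]-line[:-1]); j=int(np.argmax(d))
        o=0
        if 0<j<len(d)-1: o=.5*(d[j-1]-d[j+1])/(d[j-1]-2*d[j]+d[j+1]+1e-9)
        e=k[j]+.5+o; out.append((round(a),e) if horiz else (e,round(b)))
    return np.array(out)
def line(w):
    vx,vy,x,y=cv2.fitLine(w.astype(np.float32),cv2.DIST_HUBER,0,.01,.01)[:,0]; return np.array([vx,vy]),np.array([x,y])
E
python3 - <<'E'
from h import *
i=dict(np.load("top0.npz")); P=cloud(i)
L=lambda p,q,n:(np.linspace(p[0],q[0],n),np.linspace(p[1],q[1],n))
e=edge(i,*L((250,166.9),(330,156)  ,60),True,-1)
d,p=line(plane(i,e,.03)[:,:2]); d=-d if d[1]<0 else d
e2=edge(i,*L((232.5,157),(330,143.6),60),True,1,4); d2,p2=line(plane(i,e2,.03)[:,:2]); d2=-d2 if d2[1]<0 else d2
print("inner yaw",np.degrees(np.arctan2(-d[0],d[1])),"outer",np.degrees(np.arctan2(-d2[0],d2[1])))
y=d; x=np.array([d[1],-d[0]]); print("thick",(p2-p)@x)
s=edge(i,*L((242.3,172),(244.3,194),20),False,-1,4); ws=plane(i,s,.03)[:,:2]; print("end res",(ws@y).round(4))
o=x*(p@x)+y*np.median(ws@y); print("origin",o, "yaw",np.arctan2(x[1],x[0]))
f=lambda w:np.stack([(w-o)@x,(w-o)@y],-1)
j=edge(i,*L((334.5,158),(338,181),16),False,1,4); print("jaw face y",(f(plane(i,j,.033)[:,:2])[:,1]).round(4))
sl=np.array([.513,.0069]); print("slab in bench",f(sl), "slab yaw rel",10.6-np.degrees(np.arctan2(x[1],x[0])))
z=P[...,2]
m=np.zeros_like(z,bool); m[275:365,330:425]=1; m&=z>.015; w=P[m]; print("decoy",w.min(0),w.max(0))
m=np.zeros_like(z,bool); m[260:320,205:270]=1; m&=z>.015; w=P[m]; print("pink",w.min(0),w.max(0))
yaw=np.arctan2(x[1],x[0])
for n,b in dict(start=(-.235,f(sl)[1])).items(): print(n,o+x*b[0]+y*b[1])
E
```

```text
inner yaw 7.2829595 outer 7.175855
thick 0.023792854
end res [0.0693 0.0693 0.0694 0.0695 0.0698 0.0699 0.0694 0.0692 0.0693 0.0695
 0.0696 0.0694 0.0688 0.0687 0.0691 0.0694 0.0697 0.0699 0.0697 0.0695]
origin [0.65881001 0.15415958] yaw 0.12711163
jaw face y [-0.2096 -0.2096 -0.2095 -0.2089 -0.2089 -0.2096 -0.2096 -0.2092 -0.209
 -0.2097 -0.2096 -0.2095 -0.2092 -0.2091 -0.2096 -0.2094]
slab in bench [-0.16330169 -0.12758725] slab yaw rel 3.317041
decoy [ 0.23261068 -0.2352019   0.01505201] [ 0.44310891 -0.02045985  1.10359771]
pink [ 0.33256257 -0.02045985  0.01543256] [0.44310891 0.21693941 1.10359771]
start [ 0.44188013 -0.00218917]
```

Call:
arm_command --targets '[[[0,0,0,0,0,0.1],[0,0,0,0,0,0.1057],[0.0188,-0.0346,0,0,0,0],[0.0188,-0.0346,0,0,0,0],[0.0188,-0.0346,0,0,0,0],[0.0188,-0.0346,0,0,0,0],[0.0188,-0.0346,0,0,0,0],[0.0188,-0.0346,0,0,0,0],[0.0188,-0.0346,0,0,0,0],[0.0188,-0.0346,0,0,0,0]]]' --jaw 0.06

```text
clock: 1.35
position: [0.3185, -0.2957, 0.2456]
ee_rot: [-3.135, -0.2, 0.0]
force: [0.7, 0.2, 0.4]
width: 0.653
gripper_force: 0.0
```

Call:
arm_command --targets '[[[0.0188,-0.0346,0,0,0,0],[0.0188,-0.0346,0,0,0,0],[0.0188,-0.0346,0,0,0,0],[0.0188,-0.0346,0,0,0,0],[0.0188,-0.0346,0,0,0,0],[0.0188,-0.0346,0,0,0,0],[0.0188,-0.0346,0,0,0,0],[0.0188,-0.0346,0,0,0,0],[0,0,0,0,0,0],[0,0,0,0,0,0]]]'

```text
clock: 2.6
position: [0.432, -0.004, 0.2454]
ee_rot: [3.135, 0.199, -0.002]
force: [0.6, -0.1, 0.1]
width: 0.654
gripper_force: 0.0
```

```bash
python3 - <<'E'
from cell import arm
from h import *
st=arm.observe(); i=arm.get_image("wrist"); cv2.imwrite("pics/w1.png",i["pixels"][:,:,::-1])
P=cloud(i,st); z=P[...,2]
m=((z>.018)&(z<.06)&(P[...,0]>.42)&(P[...,0]<.6)&(abs(P[...,1])<.11)).astype(np.uint8)
n,l,s,c=cv2.connectedComponentsWithStats(m); k=1+np.argmax(s[1:,4]); mm=l==k
uv=np.argwhere(mm)[:,::-1]; print(s[k]); w=plane(i,uv,.03,st)[:,:2]*1000
print(cv2.minAreaRect(w.astype(np.float32)), np.median(z[mm]))
E
```

```text
[  259    85   112   107 10832]
((509.0121765136719, 9.039993286132812), (99.17477416992188, 109.08110809326172), 10.829424858093262) 0.03042052953357413
```

View pics/w1.png

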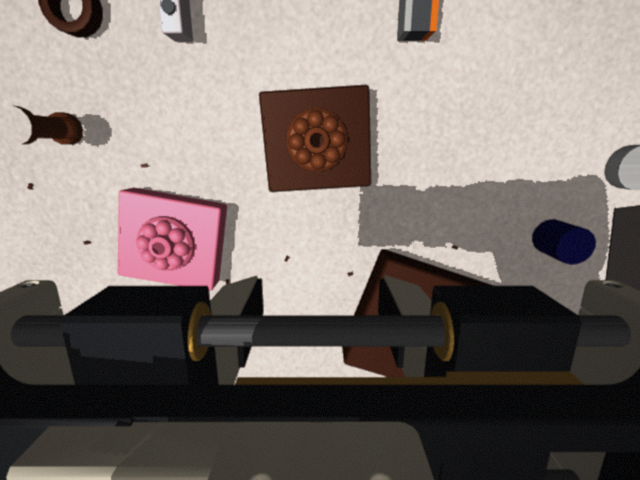

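The wrist view shows the slab at (317,140), nearly square to the tool. The large look-alike's corner at (385,250) and the pink slab at (170,240) are both behind the descent spot.

Call:
arm_command --targets '[[[0,0,0.03,0,0,0],[0,0,0.04,0,0,0],[0,0,0.04,0,0,0],[0,0,0.04,0,0,0],[0,0,0.04,0,0,0],[0,0,0.023,0,0,0],[0,0,0,0,0,0],[0,0,0,0,0,0]]]'

```text
clock: 3.65
position: [0.4328, -0.004, 0.0335]
ee_rot: [3.135, 0.198, 0.001]
force: [0.9, -0.3, 0.5]
width: 0.657
gripper_force: 0.0
```

Call:
arm_command --targets '[[[0.006,0,0,0,0,0],[0.006,0,0,0,0,0],[0.004,0,0,0,0,0],[0.004,0,0,0,0,0],[0.004,0,0,0,0,0],[0.004,0,0,0,0,0],[0.004,0,0,0,0,0],[0.004,0,0,0,0,0],[0.004,0,0,0,0,0],[0.004,0,0,0,0,0]]]'

```text
clock: 4.9
position: [0.4764, 0.0021, 0.0327]
ee_rot: [3.135, 0.199, 0.0]
force: [-0.7, -0.4, -1.5]
width: 0.653
gripper_force: 0.8
```

Call:
arm_command --targets '[[[0.004,0,0,0,0,0],[0.004,0,0,0,0,0],[0.004,0,0,0,0,0],[0.004,0,0,0,0,0],[0.004,0,0,0,0,0],[0.004,0,0,0,0,0],[0.004,0,0,0,0,0],[0.004,0,0,0,0,0],[0.004,0,0,0,0,0],[0.004,0,0,0,0,0]]]'

```text
clock: 6.15
position: [0.5159, 0.0072, 0.0327]
ee_rot: [3.135, 0.199, -0.0]
force: [-1.2, 0.5, -1.0]
width: 0.653
gripper_force: 1.1
```

```bash
cat > look.py <<'E'
import sys
from cell import arm
from h import *
o=np.array([.6588,.1542]);a=.1271;x=np.array([np.cos(a),np.sin(a)]);y=np.array([-np.sin(a),np.cos(a)])
st=arm.observe(); i=arm.get_image("wrist")
if len(sys.argv)>1: cv2.imwrite(sys.argv[1],i["pixels"][:,:,::-1])
P=cloud(i,st); z=P[...,2]; h=cv2.cvtColor(i["pixels"],cv2.COLOR_RGB2HSV).astype(int)
bx=(P[...,:2]-o)@x; by=(P[...,:2]-o)@y
m=((z>.022)&(z<.034)&(bx>-.25)&(bx<.01)&(by>-.26)&(by<.01)&(h[...,1]>60)&(h[...,2]<110)).astype(np.uint8)
n,l,s,c=cv2.connectedComponentsWithStats(m); mm=l==1+np.argmax(s[1:,4])
b=np.stack([bx[mm],by[mm]],1)*1000
(cx,cy),(w_,h_),ang=cv2.minAreaRect(b.astype(np.float32)); print("slab bench",(cx,cy),(w_,h_),ang,"n",mm.sum())
hull=cv2.convexHull(b.astype(np.float32)); print(cv2.approxPolyDP(hull,3,True)[:,0].round(1).tolist())
p=st["position"]; print("tcp bench",(p[:2]-o)@x,(p[:2]-o)@y,p[2],"F",st["force"].round(1),"t",st["clock"])
r=(z>.022)&(z<.034)&(h[...,1]<40)&(h[...,2]>120)&(by<-.01)&(by>-.2)&(bx>-.02)&(bx<.04)
if r.sum()>50: print("rail x range",np.percentile(bx[r],[1,5,95,99]).round(4),r.sum())
E
python3 look.py pics/w2.png
```

```text
slab bench (-105.54714965820312, -127.5009765625) (108.6841812133789, 108.7562484741211) 0.01768496446311474 n 42569
[[-53.599998474121094, -73.4000015258789], [-149.39999389648438, -74.5999984741211], [-159.89999389648438, -158.60000610351562], [-149.10000610351562, -181.0], [-52.099998474121094, -180.5]]
tcp bench -0.1603415677561964 -0.12773566725834848 0.03273264479807409 F [-1.2  0.5 -1. ] t 6.15
```

View pics/w2.png

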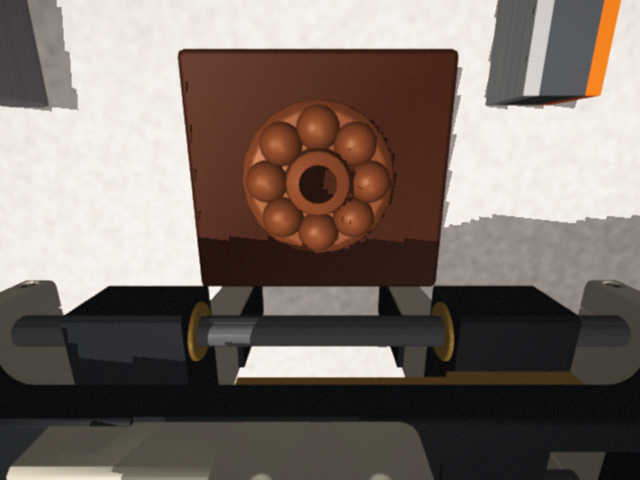

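The slab now sits square on both fingers at (180–457, 50–285). It lies between the end stop on the left and the jaw on the right, with its far edge about 53 mm short of the rail.

Call:
arm_command --targets '[[[0.0045,0,0,0,0,0],[0.0045,0,0,0,0,0],[0.0045,0,0,0,0,0],[0.0045,0,0,0,0,0],[0.0045,0,0,0,0,0],[0.0045,0,0,0,0,0],[0.0045,0,0,0,0,0],[0.0045,0,0,0,0,0],[0.0045,0,0,0,0,0],[0.0045,0,0,0,0,0]]]'

```text
clock: 7.45
position: [0.5607, 0.0129, 0.0327]
ee_rot: [3.135, 0.199, -0.0]
force: [-2.5, -0.5, 2.8]
width: 0.654
gripper_force: 1.5
```

Call:
arm_command --targets '[[[0.002,0,0,0,0,0],[0.001,0,0,0,0,0],[0.001,0,0,0,0,0],[0,0,0,0,0,0]]]'

```text
clock: 7.95
position: [0.5629, 0.0132, 0.0325]
ee_rot: [3.135, 0.199, -0.004]
force: [-8.0, -1.0, 4.6]
width: 0.653
gripper_force: 3.5
```

```bash
python3 look.py pics/w3.png
```

```text
slab bench (-54.992897033691406, -127.64715576171875) (104.17058563232422, 109.58600616455078) 0.6443631649017334 n 42890
[[-3.700000047683716, -72.30000305175781], [-102.30000305175781, -74.9000015258789], [-107.4000015258789, -98.69999694824219], [-101.5, -180.8000030517578], [-4.900000095367432, -181.10000610351562]]
tcp bench -0.11302427670570946 -0.1277224956363369 0.03249218142658544 F [-8.  -1.   4.6] t 7.95
rail x range [-0.0034 -0.0029  0.0107  0.0113] 23865
```

View pics/w3.png

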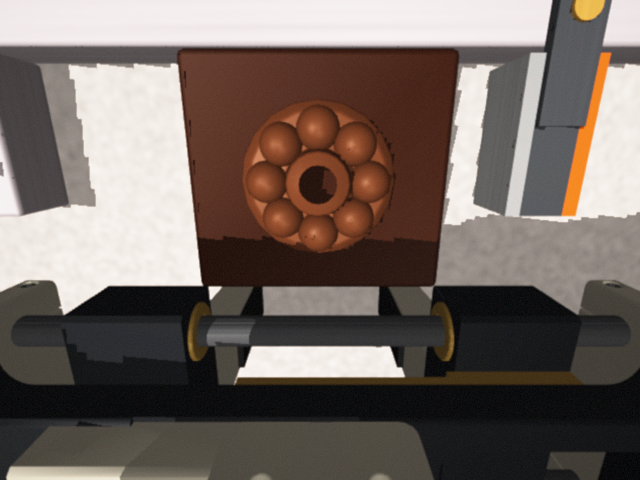

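The slab's far edge (row 50) meets the rail's inner edge and the force has risen to 8 N. I'll press a little more so it lies flat.

Call:
arm_command --targets '[[[0.001,0,0,0,0,0],[0.001,0,0,0,0,0],[0,0,0,0,0,0],[0,0,0,0,0,0]]]'

```text
clock: 8.5
position: [0.5629, 0.0131, 0.0322]
ee_rot: [3.134, 0.199, -0.01]
force: [-13.1, -1.6, 9.7]
width: 0.652
gripper_force: 6.5
```

```bash
python3 look.py
```

```text
slab bench (-55.318687438964844, -127.51477813720703) (103.93468475341797, 108.88496398925781) 0.19025295972824097 n 43303
[[-6.099999904632568, -181.8000030517578], [-3.9000000953674316, -73.5], [-102.0, -74.69999694824219], [-107.4000015258789, -98.5], [-107.0, -158.6999969482422], [-102.0, -181.6999969482422]]
tcp bench -0.11297849040925016 -0.12776335963695837 0.03222243442700194 F [-13.1  -1.6   9.7] t 8.5
rail x range [-0.0035 -0.003   0.0104  0.0111] 23846
```

Call:
arm_command --targets '[[[-0.005,0,0,0,0,0],[-0.015,0,0,0,0,0],[-0.02,0,0,0,0,0],[0,0,-0.025,0,0,0],[0,0,-0.035,0,0,0],[0,0,-0.04,0,0,0],[0.018,0.028,0,0,0,0],[0.024,0.035,0,0,0,0],[0.024,0.035,0,0,0,0],[0.024,0.035,0,0,0,0]]]' --jaw 0.06

```text
clock: 9.8
position: [0.6333, -0.1131, 0.1329]
ee_rot: [3.135, 0.199, 0.001]
force: [0.2, 0.7, 0.5]
width: 0.654
gripper_force: 0.0
```

```bash
python3 -c "
from cell import arm
s=arm.observe();print(s['joints'].round(3),s['position'],s['force'])"; python3 look.py pics/w4.png
```

```text
[ 0.298  0.591 -0.311  1.631  0.211  0.952 -1.53 ] [ 0.63332063 -0.11308647  0.13289138] [0.19465264 0.66111578 0.49067916]
slab bench (-53.70873260498047, -128.11219787597656) (109.90274810791016, 97.80549621582031) 89.9446029663086 n 11640
[[-5.0, -181.6999969482422], [-5.699999809265137, -74.69999694824219], [-101.30000305175781, -74.4000015258789], [-102.69999694824219, -175.89999389648438], [-93.19999694824219, -182.6999969482422]]
tcp bench -0.059154559715903124 -0.26190072843439 0.1328913762417005 F [0.2 0.7 0.5] t 9.8
rail x range [-0.0036 -0.0027  0.0209  0.0217] 8767
```

View pics/w4.png

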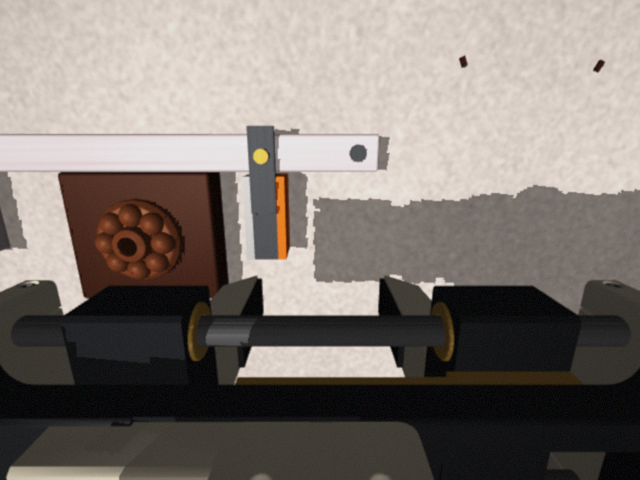

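The slab lies flat against the rail with the jaw at (262,215) beside it. Next I'll move outside the orange plate, turn the hand 90° and close the fingers.

Call:
arm_command --targets '[[[0.022,0.033,0,0,0,0],[0,0,0,0,0,-0.1745],[0,0,0,0,0,-0.1745],[0,0,0,0,0,-0.1745],[0,0,0,0,0,-0.1745],[0,0,0,0,0,-0.1745],[0,0,0,0,0,-0.1745],[0,0,0,0,0,-0.1745],[0,0,0,0,0,-0.1745],[0,0,0,0,0,-0.1748]]]' --jaw 0.0 --newtons 20

```text
clock: 11.1
position: [0.6584, -0.1418, 0.1327]
ee_rot: [2.069, 2.364, 0.0]
force: [-0.4, 1.4, -0.4]
width: 0.006
gripper_force: 0.0
```

Call:
arm_command --targets '[[[0,0,0,0,0,0],[0,0,0,0,0,0]]]'

```text
clock: 11.35
position: [0.6586, -0.1419, 0.1327]
ee_rot: [2.08, 2.354, 0.0]
force: [0.7, -0.5, -0.5]
width: 0.006
gripper_force: 0.0
```

```bash
python3 look.py | grep tcp; python3 -c "
from cell import arm
s=arm.observe();print(s['joints'].round(3),s['ee_rot'],s['width'])"
```

```text
tcp bench -0.03776386149933369 -0.29367834982871427 0.1327070295093167 F [ 0.7 -0.5 -0.5] t 11.35
[ 0.547  0.716 -0.687  1.525  0.492  1.079 -0.131] [ 2.07946412e+00  2.35451581e+00 -2.63452698e-05] 0.003900242906797173
```

Call:
arm_command --targets '[[[0,0,0.03,0,0,0],[0,0,0.04,0,0,0],[0,0,0.03,0,0,0],[0.01,0,0,0,0,0],[0.01,0,0,0,0,0],[0.01,0,0,0,0,0],[0.005,0,0,0,0,0],[0.004,0,0,0,0,0],[0.004,0,0,0,0,0],[0.004,0,0,0,0,0]]]'

```text
clock: 12.65
position: [0.6528, -0.0954, 0.0327]
ee_rot: [2.076, 2.357, -0.0]
force: [-0.0, 0.2, 0.3]
width: 0.005
gripper_force: 0.2
```

Call:
arm_command --targets '[[[0.004,0,0,0,0,0],[0.004,0,0,0,0,0],[0.004,0,0,0,0,0],[0.004,0,0,0,0,0],[0.004,0,0,0,0,0]]]'

```text
clock: 13.28
position: [0.6502, -0.0752, 0.0327]
ee_rot: [-2.076, -2.358, 0.0]
force: [-0.2, -1.7, 0.3]
width: 0.006
gripper_force: 1.1
```

```bash
python3 look.py pics/w5.png
```

```text
slab bench (-53.463584899902344, -141.66915893554688) (99.29293060302734, 81.74442291259766) 0.027262680232524872 n 30840
[[-4.5, -180.39999389648438], [-4.0, -101.30000305175781], [-102.0, -101.9000015258789], [-101.69999694824219, -180.89999389648438]]
tcp bench -0.0375954468959253 -0.2264784902173264 0.032702813379334984 F [-0.2 -1.7  0.3] t 13.275
rail x range [-0.0153 -0.003   0.0204  0.0216] 15588
```

View pics/w5.png

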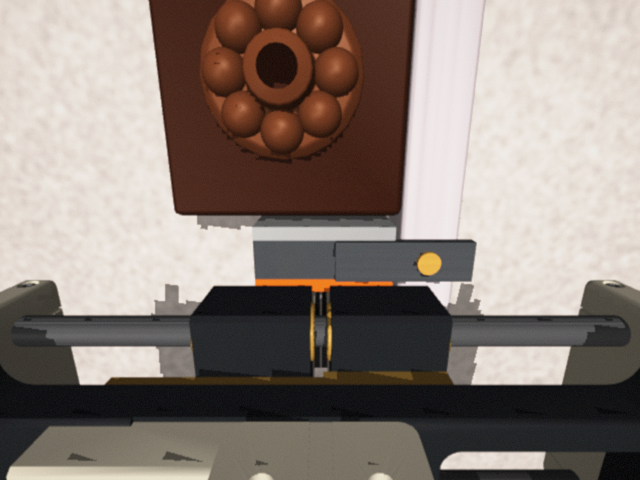

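The closed fingers are on the orange plate (255–395, 285). The jaw's steel face is a few mm from the slab and the slab is still flat on the rail.

Call:
arm_command --targets '[[[0.004,0,0,0,0,0],[0.004,0,0,0,0,0],[0.004,0,0,0,0,0],[0.004,0,0,0,0,0],[0.004,0,0,0,0,0],[0.004,0,0,0,0,0],[0.004,0,0,0,0,0],[0.004,0,0,0,0,0],[0.004,0,0,0,0,0],[0.004,0,0,0,0,0]]]'

```text
clock: 14.58
position: [0.6452, -0.0355, 0.0327]
ee_rot: [-2.076, -2.358, 0.0]
force: [1.5, -4.8, -1.2]
width: 0.007
gripper_force: 2.2
```

```bash
python3 look.py
```

```text
slab bench (-53.259700775146484, -103.41508483886719) (99.10074615478516, 85.2945785522461) 0.10648715496063232 n 32238
[[-4.5, -144.5], [-4.800000190734863, -60.70000076293945], [-102.5, -61.099998474121094], [-102.0, -144.39999389648438]]
tcp bench -0.0375741920333532 -0.18647093316946078 0.032695352540157686 F [ 1.5 -4.8 -1.2] t 14.575
rail x range [-0.0147 -0.003   0.0204  0.0217] 16096
```

Call:
arm_command --targets '[[[0.004,0,0,0,0,0],[0.004,0,0,0,0,0],[0.004,0,0,0,0,0],[0.004,0,0,0,0,0],[0.004,0,0,0,0,0],[0.004,0,0,0,0,0],[0.003,0,0,0,0,0],[0.003,0,0,0,0,0],[0,0,0,0,0,0]]]'

```text
clock: 15.75
position: [0.6413, -0.0053, 0.0327]
ee_rot: [-2.075, -2.358, -0.001]
force: [0.2, -2.1, -1.8]
width: 0.004
gripper_force: 0.9
```

Call:
arm_command --targets '[[[0.0015,0,0,0,0,0],[0.0015,0,0,0,0,0],[0,0,0,0,0,0]]]'

```text
clock: 16.12
position: [0.641, -0.003, 0.0327]
ee_rot: [-2.076, -2.358, 0.0]
force: [0.4, -4.5, -1.1]
width: 0.003
gripper_force: 1.9
```

```bash
python3 look.py
```

```text
slab bench (-53.14175033569336, -70.63724517822266) (99.15168762207031, 85.15637969970703) 0.17248830199241638 n 32268
[[-4.099999904632568, -28.299999237060547], [-102.69999694824219, -28.399999618530273], [-102.0, -111.5999984741211], [-5.5, -112.5]]
tcp bench -0.037589107873606455 -0.15365457406681507 0.03270912335294982 F [ 0.4 -4.5 -1.1] t 16.125
rail x range [-0.0146 -0.003   0.0204  0.0216] 16114
```

About 2 mm remain, so I'll step on until the force rises at the end stop.

Call:
arm_command --targets '[[[0.001,0,0,0,0,0],[0.001,0,0,0,0,0],[0.001,0,0,0,0,0],[0,0,0,0,0,0]]]'

```text
clock: 16.68
position: [0.6406, 0.0002, 0.0327]
ee_rot: [-2.075, -2.358, -0.0]
force: [0.2, -3.0, -1.0]
width: 0.004
gripper_force: 1.8
```

Call:
arm_command --targets '[[[0.001,0,0,0,0,0],[0.001,0,0,0,0,0],[0,0,0,0,0,0]]]'

```text
clock: 17.05
position: [0.6404, 0.0017, 0.0327]
ee_rot: [2.076, 2.358, -0.001]
force: [0.8, -4.1, -0.5]
width: 0.006
gripper_force: 2.5
```

Call:
arm_command --targets '[[[0.001,0,0,0,0,0],[0.001,0,0,0,0,0],[0,0,0,0,0,0]]]'

```text
clock: 17.42
position: [0.6404, 0.0017, 0.0327]
ee_rot: [2.077, 2.355, -0.003]
force: [0.4, -10.3, 1.8]
width: 0.006
gripper_force: 4.7
```

Call:
arm_command --targets '[[[0.001,0,0,0,0,0],[0,0,0,0,0,0]]]'

```text
clock: 17.68
position: [0.6404, 0.0017, 0.0327]
ee_rot: [2.077, 2.354, -0.004]
force: [1.0, -12.1, 1.3]
width: 0.007
gripper_force: 5.8
```

```bash
python3 look.py pics/w6.png
```

```text
slab bench (-53.33377456665039, -65.82669067382812) (85.17060852050781, 99.22284698486328) 89.8877944946289 n 32351
[[-4.099999904632568, -23.5], [-102.30000305175781, -23.700000762939453], [-102.30000305175781, -106.30000305175781], [-6.400000095367432, -108.0999984741211]]
tcp bench -0.0376055177811193 -0.14890213258059984 0.03274463086170719 F [  1.  -12.1   1.3] t 17.675
rail x range [-0.0147 -0.0029  0.0205  0.0217] 16129
```

The force rose to 12 N with no further motion, so the slab is closed up. I'll back off, lift clear and check.

Call:
arm_command --targets '[[[-0.004,0,0,0,0,0],[-0.012,0,0,0,0,0],[-0.02,0,0,0,0,0],[-0.02,0,0,0,0,0],[0,0,-0.03,0,0,0],[0,0,-0.05,0,0,0],[0,0,-0.05,0,0,0],[0,0,-0.05,0,0,0],[0,0,-0.03,0,0,0],[0,0,0,0,0,0]]]'

```text
clock: 18.98
position: [0.6485, -0.0517, 0.2456]
ee_rot: [2.075, 2.354, 0.005]
force: [-0.3, -0.5, -0.3]
width: 0.004
gripper_force: 0.0
```

```bash
python3 look.py pics/w7.png
```

```text
slab bench (-53.8948974609375, -53.890235900878906) (98.5319595336914, 109.59455871582031) 0.13790977001190186 n 9014
[[-5.699999809265137, 1.0], [-102.5999984741211, -1.7999999523162842], [-101.9000015258789, -106.9000015258789], [-5.099999904632568, -106.0]]
tcp bench -0.03634414103956766 -0.20292813311593064 0.24561897957699316 F [-0.3 -0.5 -0.3] t 18.975
rail x range [-0.0113 -0.0028  0.0205  0.0217] 4658
```

View pics/w7.png

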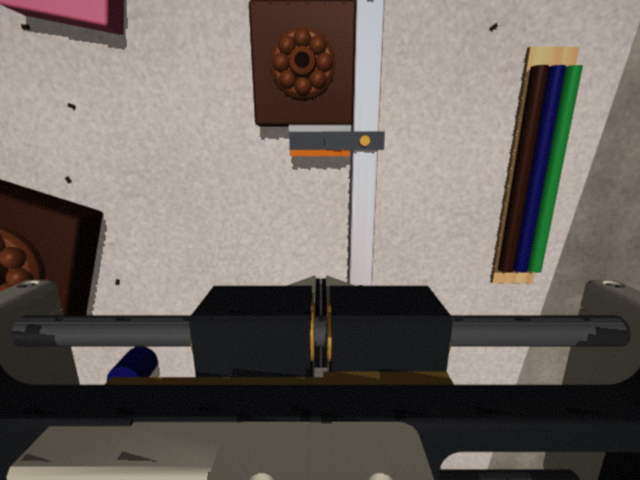

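The slab is against the rail with the jaw's steel face on it at (320,128), and the hand is clear. One last look from above to check the end stop.

```bash
python3 - <<'E'
from cell import arm
import cv2
i=arm.get_image("top"); cv2.imwrite("pics/t2.png",cv2.resize(i["pixels"][125:265,220:400,::-1],None,fx=4.4,fy=4.2,interpolation=cv2.INTER_CUBIC))
E
```

```text
(no output)
```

View pics/t2.png

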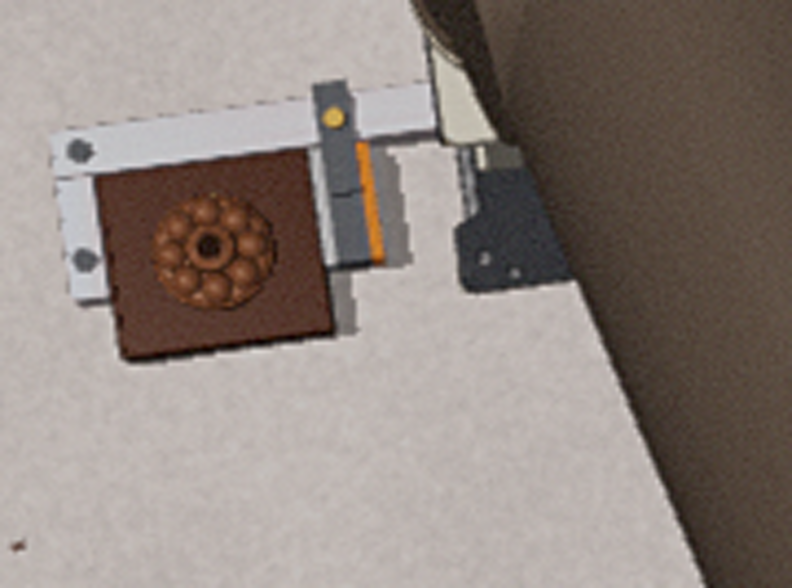

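The slab is flush with the rail along its top edge, with the end stop at (100,240) and with the jaw at (320,200); no gaps show.

```bash
python3 -c "
from cell import arm
print(arm.sign_off())"
```

```text
the job is handed in; nothing more can be done
None
```

The slab is pushed flat against the rail and closed up between the end stop and the jaw with no gaps visible; the hand is clear and the job is handed in at about 19 s on the robot's clock (no verdict was returned).

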